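Put the sharpener away in the lidded pot

ROBOT

A 6-joint arm with a two-finger parallel gripper is mounted at the origin on a cart in front of the work surface, level with it; the furniture and walls round the work are solid. World frame = base frame: x ahead of the robot, y to its left, z up, the work surface at z = 0. Lengths are in m, angles in rad, forces in N, time in s.
With the tool pointing down it reaches from about 0.35 to 0.975 m from the base axis. Payload 4.9 kg.
Tool frame: the origin (TCP) lies on the mounting face of the last link; the fingertips stand 173 mm ahead of it and the grasp point (between the pads) lies ctrl.pinch_z ahead of it (ctrl.pinch_z is the distance from the TCP to the grasp point, in m); z points along the fingers, y is the line along which they close (so a half turn about z gives the same grasp; the last joint's range is limited). The gripper opens to 85 mm and grips with 20 to 120 N. Pads are 22 mm wide; open, the fingers measure 114 mm over their backs; the gripper's body (76 mm by 85 mm) begins 54 mm behind the grasp point. The pads swing forward as they close: fully open they stand 13 mm farther back than shut.
Start: joints at [-0.119, 0.053, 1.613, -0, 1.476, -0.119], TCP at [0.625, 0, 0.405] pointing down, gripper open.
Joint ranges: [-3.01, 3.01], [-1.01, 2.22], [0.06, 2.58], [-1.02, 4.17], [0.09, 2.62], [-3.14, 3.14]. Speed limits (rad/s): [2.57, 2.57, 3.14, 3.14, 3.14, 3.14].

INTERFACE

Orientations are given as a rotation vector (axis times angle).
In Python, from station import telemetry, eyes, ctrl gives the robot as it stands.
- The arm moves only by the tool apply_moves, never from a script. Its argument "plan" is a list of rows, each a list of 5 numbers: the finger opening in m, from 0 to 0.0854, then the shift along the tool's x, y, z in m, then the turn about the tool's z in rad. In form: [[jaw, x, y, z, roll], ...]. A call has 1 to 12 rows; each row is the pose to reach, as a shift and turn from the pose commanded when the call began, along the tool's axes at that moment; what a row does not reach only later rows make up. A row lasts 1/12 s, in which the tool goes at most 41.7 mm and 7.16 degrees, less where a joint would pass 70% of its speed; a pose out of reach is approached as far as the arm can. A call with a gripper value outside its range is refused whole. The fingers move at their own pace and stop on an object; "newtons" is the grip in N (left out, the last holds). Time passes only in rows, so rows that repeat a pose let the fingers close. It gives the time, the measured TCP pose, the force, the opening and the grip force at its end, in the units of the state.
- telemetry.get_obs(): the state, without advancing time (a new reading comes with each control period).
- eyes.get_image(name): name is "scene" or "side" or "wrist"; returns a dict with "img" (400x640x3 uint8, blue, green, red), "range_z" (400x640 float32, m along the optical axis (not along the pixel's ray), 0 where there is no reading), "K" (3x3 intrinsics, pixels), "pose" (4x4, takes a point from camera to world coordinates); the wrist camera has in their place "hand_eye" (4x4, takes a point from camera to tool coordinates, whose origin is the TCP and whose axes are the flange's). Camera axes: x right, y down, z forward; pixel columns grow to the right and rows downward; lengths in m; the calibration is good to about 2 mm. The wrist camera is an equidistant fisheye: a pixel r from the principal point sees the ray r / f radians off the axis. A picture is of the moment at which its call begins: read the wrist's pose just before it.
- ctrl.finish_job(): hands the job in; it is judged then, once.
Trained networks look in a picture, given as the dict that the camera call returned (one of the last four; its "shot" number tells which), for a name from the list of things; names that differ only in an ending like _2 or _b are one class to them, and where a whole thing is asked for, a point or a joint stands for the part that bears it (a point fixed in the world has none). Each returns a list of dicts, best first, with "confidence" (0 to 1); they miss things now and then, are a little off and sometimes report something else, mostly with a low value. They report only what shows in the picture. A call takes as long as a camera call. They do not tell look-alikes from the thing itself.
- eyes.search_frame(thing, picture): "box" ([left, top, right, bottom] in pixels, round what is visible of it).
- eyes.outline_of(thing, picture): "region" (400x640 bool, what is visible of it) and "box" ([left, top, right, bottom] in pixels, round what is visible of it).
- eyes.tip_of(thing, picture): "point" ([column, row] in pixels: a listed point, or the origin of a listed thing).
The state is a dict: "t": time; "q": joint angles; "dq": joint speeds; "effort": joint torques, N m; "tool_pos": TCP position; "tool_rot": TCP orientation; "contact_force": force on the tool from outside, world axes, zero at the start; "wrist_torque": the same for the moment, N m; "opening": finger opening in m; "grip_force": force on a finger pad.
Only numpy, scipy, OpenCV 4.12 (cv2) and the standard library are available. Lean on these libraries where they do the work, as an engineer would, in place of code of your own. Each camera call takes 0.05 s, during which the arm holds its last target. There are 200 camera calls.

TASK

Put away the small black pencil sharpener that stands on the desk in front of the cork mat: take the lid off the low, wide pot and set it down gently on the mat, knob up and with no part overhanging, then stand the sharpener upright on the floor of that pot. Leave the pot open where it stands, and leave the tall jar with its lid on and the other things alone.

Things in the scene. Friction and masses are not known exactly. Their poses are not given: they have to be found in the camera images.
- wide_pot: low, wide, open white ceramic pot, loose (about 0.9 kg), round: 150 mm outer diameter, 138 mm inner diameter, 70 mm high, floor 6 mm thick; origin at the centre of its underside, z up. Stands on the desk, left or right of the mat; its lid lies on it at the start
- wide_pot_lid: loose white ceramic lid of the wide pot (about 0.16 kg), 150 mm in diameter, 47 mm high with its central knob. Origin: centre of its underside, z up through the knob. A locating rim (120 mm diameter, z 0 to 8 mm) hangs loosely in the pot mouth: when on, the origin is 62 mm above the pot's underside. Its top rises from z = 13 mm at the edge to 18 mm at the knob. Lifts straight up
- wide_pot_lid_knob (a point): point on the knob of the wide pot's lid to grip: on its axis, 36 mm above the lid's origin. The knob is a 34 mm cylinder from z = 30 to 42 mm above the lid's origin, with a narrower neck (22 mm) below and a domed end to 47 mm
- cork_mat: round flat cork mat, 200 mm in diameter, 6 mm thick, fixed on the desk; origin at the centre of its underside, so its top is 6 mm above the origin
- sharpener: small black block-shaped pencil sharpener, 37 mm (own x) by 28 mm (own y) by 50 mm high, edges rounded, with one round pale spot on a side; stands upright on the desk in front of the mat. Origin at the centre of its underside, z up; about 0.08 kg, loose
- tall_jar: tall, narrow white ceramic jar, 96 mm in diameter, 120 mm high, on the other side of the mat; not to be used. Origin at the centre of its underside
- tall_jar_lid: loose lid lying on the tall jar, 96 mm in diameter, with a knob like the other lid's, its top 159 mm above the desk; not to be touched. Origin at the centre of its underside, 112 mm above the jar's underside
- tape_roll: roll of masking tape lying flat, 100 mm in diameter, 25 mm high, loose, far to the right; not to be touched. Origin at the centre of its underside
- ink_bottle: small black paint bottle, 31 mm in diameter, 88 mm high, standing loose far to the left; not to be touched. Origin at the centre of its underside
There are look-alikes about, which are no part of the job. Several things look just like the sharpener: the one meant starts farthest from the robot's base.

How it is judged:
On the way:
1. the wide pot's lid lies flat, knob up, released and still, on the cork mat, with no overhang (centres within 27 mm) (horizontal distance between wide_pot_lid and cork_mat below 0.027 m and z of wide_pot_lid in the frame of cork_mat below 0.01 m and angle between wide_pot_lid's own z axis and vertical below 0.06 rad and linear speed of wide_pot_lid below 0.02 m/s and contact force between the fingers and wide_pot_lid below 0.1 N), for 0.2 s.
At the end, for the whole second after the job is handed in: Wide pot's lid flat (0.06 rad), knob up, centred on the cork mat within 27 mm; sharpener upright (0.1 rad) on the floor inside the pot; pot upright, within 30 mm of its start; tall jar and its lid within 20 mm of theirs; all released and at rest (horizontal distance between wide_pot_lid and cork_mat below 0.027 m and z of wide_pot_lid in the frame of cork_mat below 0.01 m and angle between each of wide_pot_lid, wide_pot's own z axis and vertical below 0.06 rad and linear speed of each of wide_pot_lid, sharpener below 0.02 m/s and horizontal distance between sharpener and wide_pot below 0.06 m and z of sharpener in the frame of wide_pot between 0.003 and 0.012 m and angle between sharpener's own z axis and vertical below 0.1 rad and distance of wide_pot from where it was at the start of the episode below 0.03 m and distance of each of tall_jar, tall_jar_lid from where it was at the start of the episode below 0.02 m); the robot touches nothing.
It fails at once if the lid is dropped (let go over 10 mm above where it lands) (contact force between the fingers and wide_pot_lid below 0.1 N and linear speed of wide_pot_lid above 0.3 m/s and z of wide_pot_lid in the frame of cork_mat above 0.011 m).
It fails at once if the lid is pressed or banged on the mat with over 40 N (contact force between wide_pot_lid and cork_mat above 40 N).
It fails at once if the wide pot is shifted by over 30 mm or tipped (distance of wide_pot from where it was at the start of the episode above 0.03 m or angle between wide_pot's own z axis and vertical above 0.3 rad).
It fails at once if the tall jar or its lid is disturbed (over 20 mm) (distance of any of tall_jar, tall_jar_lid from where it was at the start of the episode above 0.02 m).
It fails at once if the tape roll or the ink bottle is disturbed (over 20 mm) (distance of any of tape_roll, ink_bottle from where it was at the start of the episode above 0.02 m).
It also fails if it takes over 61 s, if anything falls off the work surface, if the arm or the gripper's body presses on something with over 40 N, if the wrist force passes 120 N, or if a joint passes its speed limit or range.

## Working session

There is one attempt and no reset: what is moved stays moved. The work goes in short steps, Python scripts to look and compute and a tool call to move; the robot and the scene stay as the last step left them, time stands still between calls to the robot, and variables do not carry over. Pictures are saved under pics/ and viewed, at most 10 in all, crops included, and the job is handed in when it is done.

Besides the shell and the picture viewer there is one more tool, called after "Emit:" as name(argument=value, ...) on one line, values as JSON. apply_moves: Moves the arm, as the interface text tells. Its arguments: {"type":"object","properties":{"plan":{"type":"array","items":{"type":"array","items":{"type":"number"}}},"newtons":{"type":"number"}},"required":["plan"]}

```bash
mkdir -p pics
cat > h.py <<'E'
import numpy as np, cv2
from scipy.spatial.transform import Rotation as R
from station import telemetry, eyes, ctrl
def pts(p, T=None):
    """world points for every pixel (400x640x3), nan where none"""
    K=p["K"]; z=p["range_z"].astype(float); v,u=np.mgrid[0:400,0:640]
    a=(u-K[0,2])/K[0,0]; b=(v-K[1,2])/K[1,1]
    if "hand_eye" in p:
        th=np.hypot(a,b); s=np.where(th>1e-9,np.tan(th)/np.maximum(th,1e-9),1); a,b=a*s,b*s
        T=T@p["hand_eye"]
    else: T=p["pose"]
    P=np.stack([a*z,b*z,z],-1)@T[:3,:3].T+T[:3,3]; P[z<=0]=np.nan
    return P
def tool():
    o=telemetry.get_obs(); T=np.eye(4); T[:3,:3]=R.from_rotvec(o["tool_rot"]).as_matrix(); T[:3,3]=o["tool_pos"]; return T,o
E
python3 - <<'E'
from h import *
print(ctrl.pinch_z); T,o=tool(); print(T.round(3),o["t"])
for n in("scene","side"):
    p=eyes.get_image(n); cv2.imwrite(f"pics/{n}0.png",p["img"]); P=pts(p)
    print(n,p["pose"][:3,3].round(2))
    for t in["wide_pot","wide_pot_lid","wide_pot_lid_knob","cork_mat","sharpener","tall_jar","tall_jar_lid","tape_roll","ink_bottle"]:
        for r in eyes.outline_of(t,p)[:5]:
            q=P[r["region"]]; q=q[~np.isnan(q[:,0])]
            if len(q): print(t,round(r["confidence"],2),np.round(r["box"]),"mid",((np.percentile(q,2,0)+np.percentile(q,98,0))/2).round(3),"lo",np.percentile(q,2,0).round(3),"hi",np.percentile(q,98,0).round(3))
E
```

```text
0.1547
[[-0.     1.    -0.002  0.625]
 [ 1.     0.     0.     0.   ]
 [ 0.    -0.002 -1.     0.403]
 [ 0.     0.     0.     1.   ]] 0.0
scene [-0.18 -0.9   0.64]
wide_pot 0.57 [254. 177. 291. 198.] mid [0.53  0.265 0.036] lo [0.469 0.22  0.005] hi [0.59  0.31  0.068]
wide_pot_lid 0.59 [252. 164. 294. 182.] mid [0.541 0.294 0.087] lo [0.474 0.225 0.069] hi [0.608 0.362 0.105]
wide_pot_lid_knob 0.73 [254. 159. 296. 182.] mid [0.541 0.294 0.087] lo [0.475 0.226 0.069] hi [0.607 0.362 0.104]
cork_mat 0.65 [299. 204. 361. 227.] mid [0.581 0.016 0.003] lo [ 0.491 -0.076 -0.001] hi [0.67  0.108 0.006]
sharpener 0.64 [306. 225. 318. 248.] mid [ 0.431 -0.091  0.026] lo [ 0.412 -0.103  0.002] hi [ 0.449 -0.079  0.049]
sharpener 0.64 [254. 163. 294. 182.] mid [0.541 0.294 0.086] lo [0.473 0.224 0.068] hi [0.609 0.363 0.104]
sharpener 0.49 [270. 219. 279. 235.] mid [0.383 0.043 0.023] lo [ 0.347  0.003 -0.003] hi [0.419 0.083 0.049]
tall_jar 0.93 [358. 232. 398. 276.] mid [ 0.469 -0.309  0.059] lo [ 0.435 -0.345  0.004] hi [ 0.503 -0.273  0.115]
tall_jar_lid 0.57 [362. 214. 395. 242.] mid [ 0.48
[... 1176 characters left out ...]
.675 0.112 0.008]
sharpener 0.72 [351. 220. 367. 239.] mid [0.372 0.003 0.025] lo [ 0.349 -0.03  -0.001] hi [0.394 0.036 0.051]
sharpener 0.62 [338. 201. 353. 220.] mid [ 0.432 -0.081  0.027] lo [ 0.415 -0.093  0.002] hi [ 0.449 -0.069  0.051]
tall_jar 0.71 [328. 161. 360. 197.] mid [ 0.482 -0.268  0.061] lo [ 0.438 -0.29   0.004] hi [ 0.527 -0.246  0.118]
tall_jar_lid 0.5 [328. 150. 356. 164.] mid [ 0.483 -0.293  0.141] lo [ 0.441 -0.335  0.123] hi [ 0.525 -0.251  0.159]
tape_roll 0.66 [357. 163. 374. 182.] mid [ 0.437 -0.459  0.013] lo [ 0.409 -0.507 -0.   ] hi [ 0.466 -0.411  0.026]
ink_bottle 0.76 [266. 291. 281. 323.] mid [0.47  0.42  0.064] lo [0.457 0.408 0.038] hi [0.484 0.433 0.089]
```

View pics/side0.png

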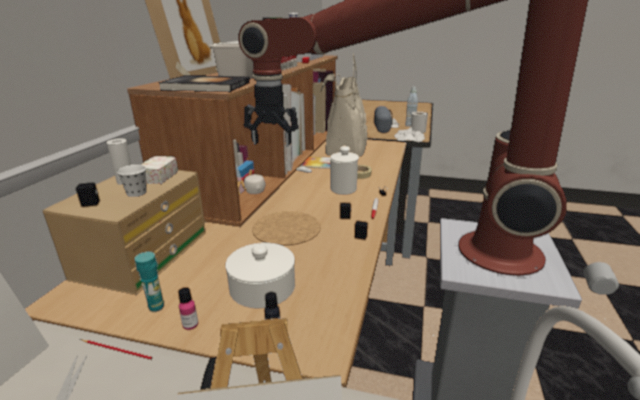

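Run:
```python
from h import *
T,o=tool(); p=eyes.get_image("wrist"); P=pts(p,T); cv2.imwrite("pics/w0.png",p["img"])
for t in["wide_pot_lid","cork_mat","sharpener"]:
  for r in eyes.outline_of(t,p)[:6]:
    q=P[r["region"]]; q=q[~np.isnan(q[:,0])]
    if len(q): print(t,round(r["confidence"],2),np.round(r["box"]),"mid",((np.percentile(q,2,0)+np.percentile(q,98,0))/2).round(3),np.percentile(q,2,0).round(3),np.percentile(q,98,0).round(3))
```

```text
cork_mat 0.62 [210.  71. 373. 228.] mid [0.589 0.02  0.006] [ 0.501 -0.069  0.004] [0.678 0.108 0.008]
cork_mat 0.59 [158. 220. 196. 250.] mid [ 0.437 -0.083  0.029] [ 0.42  -0.097  0.007] [ 0.455 -0.07   0.051]
sharpener 0.96 [162. 222. 196. 251.] mid [ 0.438 -0.084  0.028] [ 0.421 -0.099  0.005] [ 0.455 -0.07   0.051]
sharpener 0.76 [107. 148. 143. 174.] mid [0.371 0.021 0.028] [0.354 0.007 0.006] [0.388 0.035 0.051]
```

View pics/w0.png

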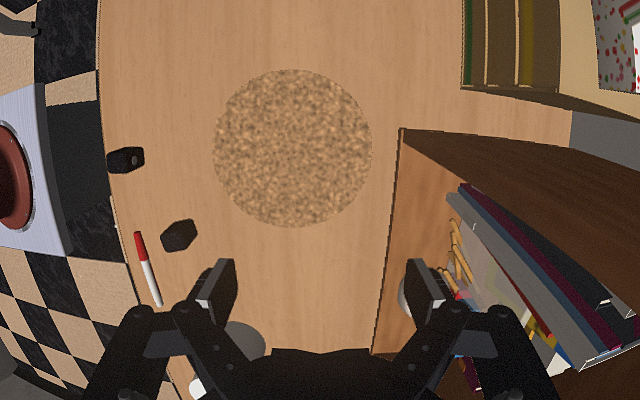

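The side view shows the pot at (260,275), the mat at (287,227), and the tall jar at (343,172). Two black blocks stand in front of the mat, at (345,210) and (361,230). There are further dark items at (88,193) on the drawers and at (383,191). I'll measure those two.

Run:
```python
from h import *
p=eyes.get_image("side"); P=pts(p); g=p["img"].max(2)
for b in[(76,180,102,208),(376,184,390,198),(353,220,370,240),(338,202,353,220)]:
    m=np.zeros(g.shape,bool); m[b[1]:b[3],b[0]:b[2]]=1; q=P[m&(g<50)]; q=q[~np.isnan(q[:,0])]
    print(b,len(q),np.percentile(q,5,0).round(3),np.percentile(q,95,0).round(3))
T,o=tool();p=eyes.get_image("wrist");P=pts(p,T)
for r in eyes.outline_of("sharpener",p)[:2]:
    q=P[r["region"]];q=q[(q[:,2]>.046)]
    print(cv2.minAreaRect((q[:,:2]*1000).astype(np.float32)),q.mean(0))
s=eyes.get_image("scene");cv2.imwrite("pics/s1.png",cv2.resize(s["img"][150:330,220:460],(800,600)))
```

```text
(76, 180, 102, 208) 391 [0.899 0.335 0.194] [0.923 0.358 0.236]
(376, 184, 390, 198) 16 [ 0.336 -0.289  0.009] [ 0.352 -0.272  0.017]
(353, 220, 370, 240) 176 [0.352 0.023 0.011] [0.379 0.036 0.051]
(338, 202, 353, 220) 124 [ 0.419 -0.081  0.012] [ 0.443 -0.07   0.05 ]
((436.4425354003906, -84.18280029296875), (35.47179412841797, 24.653091430664062), 12.393960952758789) [ 0.43774579 -0.0833787   0.04932711]
((369.2331848144531, 20.720073699951172), (26.775381088256836, 35.90760040283203), 89.57333374023438) [0.37127352 0.02124533 0.04935115]
```

View pics/s1.png

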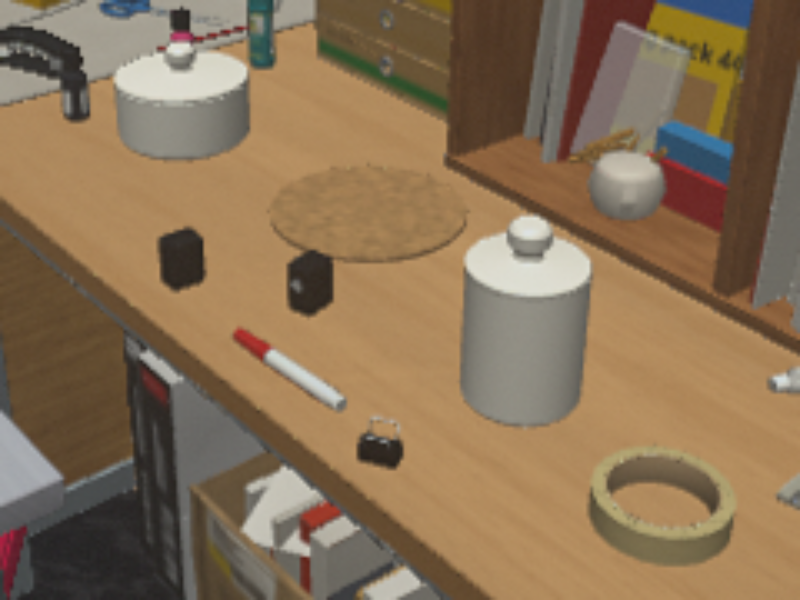

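The block at (310,282) in the crop has the pale spot, stands in front of the mat, and is the farther of the two on the desk: about (0.437, -0.083). Next I'll move above the pot.

Emit:
apply_moves(plan=[[0.07, 0.037, -0.01, 0, 0], [0.07, 0.074, -0.02, 0, 0], [0.07, 0.111, -0.03, 0.005, 0], [0.07, 0.148, -0.04, 0.01, 0], [0.07, 0.185, -0.05, 0.015, 0], [0.07, 0.222, -0.06, 0.02, 0], [0.07, 0.26, -0.07, 0.025, 0], [0.07, 0.297, -0.082, 0.03, 0], [0.07, 0.297, -0.082, 0.04, 0], [0.07, 0.297, -0.082, 0.04, 0]], newtons=30)

```text
t: 2.23
tool_pos: [0.5417, 0.2986, 0.3625]
tool_rot: [-2.217, -2.225, 0.005]
contact_force: [-0.3, -0.5, 0.1]
opening: 0.0701
grip_force: 0.0
```

Run:
```python
from h import *
T,o=tool(); print(T.round(4),o["t"]); p=eyes.get_image("wrist"); P=pts(p,T); cv2.imwrite("pics/w1.png",p["img"])
for r in eyes.outline_of("wide_pot_lid",p)[:2]:
    q=P[r["region"]]; q=q[~np.isnan(q[:,0])]; print(r["confidence"],r["box"],np.percentile(q,[1,99],axis=0).round(3))
    k=q[q[:,2]>.098]; print("knob",len(k), k.mean(0).round(4), np.percentile(k,[1,99],axis=0).round(3))
    w=q[(q[:,2]>.068)&(q[:,2]<.085)]; print(cv2.minEnclosingCircle((w[:,:2]*1000).astype(np.float32)))
```

```text
[[-0.0037  1.     -0.0032  0.5417]
 [ 1.      0.0037 -0.0016  0.2986]
 [-0.0015 -0.0032 -1.      0.3625]
 [ 0.      0.      0.      1.    ]] 2.2333
0.73 [242.2, 108.4, 408.0, 271.2] [[0.478 0.229 0.074]
 [0.617 0.369 0.109]]
knob 1441 [0.5469 0.3002 0.1074] [[0.531 0.283 0.099]
 [0.563 0.315 0.11 ]]
((547.1919555664062, 297.6416931152344), 75.19876861572266)
```

View pics/w1.png

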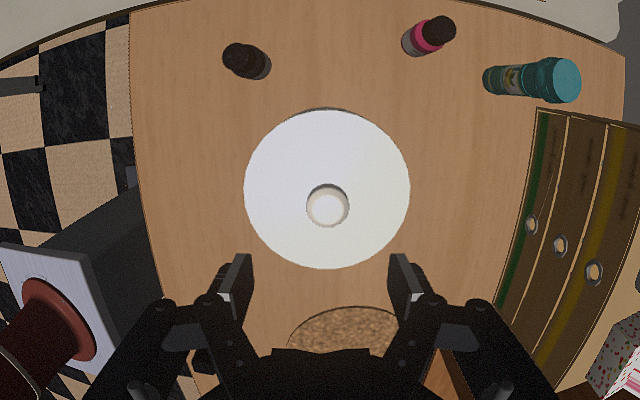

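The lid is in view, with its knob at (327,207), world (0.547, 0.299). I'll descend and grip it.

Emit:
apply_moves(plan=[[0.07, 0.0, 0.005, 0.03, 0], [0.07, 0.0, 0.005, 0.06, 0], [0.07, 0.0, 0.005, 0.085, 0], [0.07, 0.0, 0.005, 0.1, 0], [0.07, 0.0, 0.005, 0.105, 0], [0.07, 0.0, 0.005, 0.105, 0], [0.02, 0.0, 0.005, 0.105, 0], [0.02, 0.0, 0.005, 0.105, 0], [0.02, 0.0, 0.005, 0.105, 0], [0.02, 0.0, 0.005, 0.105, 0], [0.02, 0.0, 0.005, 0.105, 0], [0.02, 0.0, 0.005, 0.105, 0]], newtons=40)

```text
t: 3.33
tool_pos: [0.5488, 0.2972, 0.2623]
tool_rot: [2.22, 2.22, 0.005]
contact_force: [-0.4, -1.6, 6.5]
opening: 0.0319
grip_force: 39.9
```

The pads are on the dome and were pushed up. I'll reopen and grip lower.

Emit:
apply_moves(plan=[[0.07, 0.0, 0, 0, 0], [0.07, 0.0, 0, 0, 0], [0.07, 0.0, 0, 0.004, 0], [0.07, 0.0, 0, 0.007, 0], [0.07, 0.0, 0, 0.007, 0], [0.07, 0.0, 0, 0.007, 0], [0.02, 0.0, 0, 0.007, 0], [0.02, 0.0, 0, 0.007, 0], [0.02, 0.0, 0, 0.007, 0], [0.02, 0.0, 0, 0.007, 0], [0.02, 0, 0, 0.007, 0], [0.02, 0, 0, 0.007, 0]])

```text
t: 4.33
tool_pos: [0.5482, 0.2971, 0.2532]
tool_rot: [2.221, 2.221, 0.001]
contact_force: [0.9, 0.7, 2.1]
opening: 0.0321
grip_force: 39.9
```

Emit:
apply_moves(plan=[[0.02, 0, 0, -0.01, 0], [0.02, 0, 0, -0.02, 0], [0.02, 0, 0, -0.035, 0], [0.02, 0, 0, -0.05, 0], [0.02, 0, 0, -0.05, 0], [0.02, 0, 0, -0.05, 0]], newtons=60)

```text
t: 4.83
tool_pos: [0.5484, 0.2972, 0.3045]
tool_rot: [2.221, 2.221, 0.005]
contact_force: [-0.5, 0.4, -1.2]
opening: 0.0316
grip_force: 59.5
```

Run:
```python
from h import *
T,o=tool(); print(T[:3,3].round(4),o["t"],o["opening"]); p=eyes.get_image("wrist"); P=pts(p,T); cv2.imwrite("pics/w2.png",p["img"])
s=eyes.get_image("side"); cv2.imwrite("pics/s2.png",cv2.resize(s["img"][180:340,180:420],(780,520)))
for r in eyes.outline_of("wide_pot_lid",p)[:2]:
    q=P[r["region"]]; q=q[~np.isnan(q[:,0])]; print(r["confidence"],r["box"],np.percentile(q,[1,50,99],axis=0).round(3))
    q=q[(q[:,2]>.09)&(q[:,2]<.16)]; A=np.c_[q[:,:2],np.ones(len(q))]; print(np.linalg.lstsq(A,q[:,2],rcond=None)[0])
```

```text
[0.5484 0.2972 0.3045] 4.8333 0.03161869180687045
0.83 [190.0, 115.1, 449.3, 352.2] [[0.48  0.231 0.125]
 [0.549 0.322 0.128]
 [0.619 0.37  0.161]]
[ 0.00182362 -0.03529778  0.14034008]
```

View pics/s2.png

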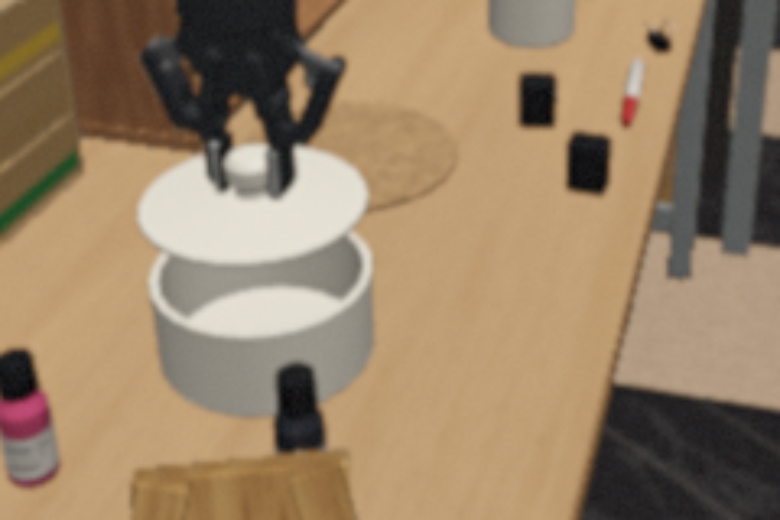

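The lid hangs level at (255,205) in the crop, clear of the open pot. I'll carry it over the mat.

Emit:
apply_moves(plan=[[0.02, -0.012, 0.002, 0, 0], [0.02, -0.04, 0.006, 0, 0], [0.02, -0.075, 0.011, 0, 0], [0.02, -0.11, 0.016, 0, 0], [0.02, -0.145, 0.021, 0, 0], [0.02, -0.18, 0.026, 0, 0], [0.02, -0.215, 0.031, 0, 0], [0.02, -0.245, 0.036, 0, 0], [0.02, -0.268, 0.039, 0, 0], [0.02, -0.278, 0.04, 0, 0], [0.02, -0.278, 0.04, 0.02, 0], [0.02, -0.278, 0.04, 0.03, 0]])

```text
t: 5.98
tool_pos: [0.5874, 0.018, 0.271]
tool_rot: [-2.222, -2.218, 0.002]
contact_force: [-0.7, 0.5, -2.3]
opening: 0.0313
grip_force: 59.5
```

Emit:
apply_moves(plan=[[0.02, 0, 0, 0.015, 0], [0.02, 0, 0, 0.03, 0], [0.02, 0, 0, 0.045, 0], [0.02, 0, 0, 0.055, 0], [0.02, 0, 0, 0.06, 0], [0.02, 0, 0, 0.06, 0], [0.02, 0, 0, 0.06, 0]])

```text
t: 6.57
tool_pos: [0.588, 0.0193, 0.2127]
tool_rot: [-2.221, -2.222, 0.0]
contact_force: [0.1, -0.3, -0.6]
opening: 0.0317
grip_force: 59.5
```

Run:
```python
from h import *
T,o=tool(); print(T[:3,3].round(4),o["t"],o["opening"],o["contact_force"]); p=eyes.get_image("wrist"); P=pts(p,T)
s=eyes.get_image("side"); cv2.imwrite("pics/s3.png",cv2.resize(s["img"][160:280,220:400],(780,520)))
for n,p,P in(("w",p,P),("s",s,pts(s))):
 for r in eyes.outline_of("wide_pot_lid",p)[:2]:
    q=P[r["region"]]; q=q[~np.isnan(q[:,0])]; print(n,r["confidence"],r["box"],np.percentile(q,[1,50,99],axis=0).round(3))
```

```text
[0.588  0.0193 0.2127] 6.5667 0.03166379128638476 [ 0.06459456 -0.31361987 -0.61779406]
w 0.74 [190.6, 115.6, 449.0, 352.1] [[ 0.519 -0.047  0.034]
 [ 0.588  0.044  0.036]
 [ 0.657  0.092  0.069]]
s 0.85 [260.1, 207.5, 311.9, 229.2] [[ 0.519 -0.044  0.033]
 [ 0.579  0.039  0.037]
 [ 0.658  0.091  0.068]]
s 0.17 [267.0, 290.1, 279.9, 322.1] [[0.35  0.344 0.001]
 [0.469 0.425 0.063]
 [0.49  0.688 0.294]]
```

View pics/s3.png

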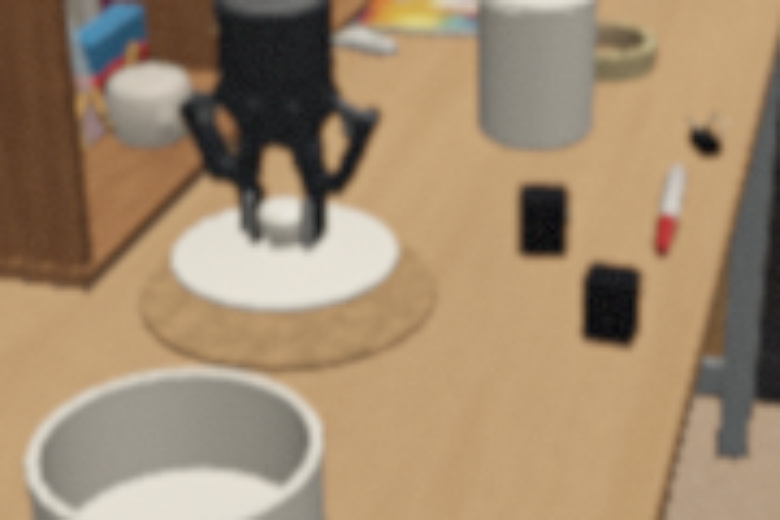

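The lid is centred over the mat at (285,255), about 14 mm up.

Emit:
apply_moves(plan=[[0.02, 0, 0, 0.004, 0], [0.02, 0, 0, 0.008, 0], [0.02, 0, 0, 0.01, 0], [0.02, 0, 0, 0.011, 0], [0.02, 0, 0, 0.012, 0], [0.02, 0, 0, 0.013, 0], [0.02, 0, 0, 0.013, 0], [0.02, 0, 0, 0.013, 0]])

```text
t: 7.43
tool_pos: [0.588, 0.019, 0.1997]
tool_rot: [-2.221, -2.221, 0.0]
contact_force: [0.5, -0.1, -1.3]
opening: 0.0315
grip_force: 59.5
```

Emit:
apply_moves(plan=[[0.02, 0, 0, 0.001, 0], [0.02, 0, 0, 0.0015, 0], [0.02, 0, 0, 0.0015, 0], [0.02, 0, 0, 0.0015, 0]])

```text
t: 7.77
tool_pos: [0.588, 0.019, 0.1982]
tool_rot: [-2.221, -2.221, 0.0]
contact_force: [0.4, 0.6, -1.2]
opening: 0.0317
grip_force: 59.5
```

Emit:
apply_moves(plan=[[0.02, 0, 0, 0.001, 0], [0.02, 0, 0, 0.001, 0], [0.02, 0, 0, 0.002, 0], [0.02, 0, 0, 0.002, 0], [0.02, 0, 0, 0.002, 0]])

```text
t: 8.18
tool_pos: [0.5882, 0.019, 0.1972]
tool_rot: [-2.221, -2.221, 0.0]
contact_force: [-2.9, -0.2, 4.1]
opening: 0.0314
grip_force: 60.1
```

Contact made, 4 N. Release and retreat, then go above the sharpener.

Emit:
apply_moves(plan=[[0.04, 0, 0, 0, 0], [0.06, 0, 0, 0, 0], [0.07, 0, 0, 0, 0], [0.07, 0, 0, 0, 0], [0.07, 0, 0, -0.01, 0], [0.07, 0, 0, -0.03, 0], [0.07, 0, 0, -0.06, 0], [0.07, 0, 0, -0.09, 0], [0.07, 0, 0, -0.12, 0], [0.07, 0, 0, -0.14, 0]])

```text
t: 9.02
tool_pos: [0.5885, 0.019, 0.3407]
tool_rot: [2.219, 2.219, 0.005]
contact_force: [0.3, -0.7, 0.7]
opening: 0.0704
grip_force: 0.0
```

Emit:
apply_moves(plan=[[0.07, -0.02, -0.03, 0, -0.1], [0.07, -0.04, -0.06, 0, -0.2], [0.07, -0.06, -0.09, 0, -0.216], [0.07, -0.08, -0.12, 0, -0.216], [0.07, -0.102, -0.151, 0, -0.216], [0.07, -0.102, -0.151, 0.02, -0.216], [0.07, -0.102, -0.151, 0.03, -0.216], [0.07, -0.102, -0.151, 0.03, -0.216]])

```text
t: 9.68
tool_pos: [0.4359, -0.0828, 0.3041]
tool_rot: [-1.968, -2.444, 0.002]
contact_force: [0.4, 0.5, -0.8]
opening: 0.0697
grip_force: 0.0
```

Run:
```python
from h import *
T,o=tool(); print(T.round(4),o["t"],o["opening"]); p=eyes.get_image("wrist"); P=pts(p,T); cv2.imwrite("pics/w4.png",p["img"])
for r in eyes.outline_of("sharpener",p)[:3]:
    q=P[r["region"]];q=q[(q[:,2]>.045)]
    if len(q)<20: continue
    print(r["confidence"],np.round(r["box"]),cv2.minAreaRect((q[:,:2]*1000).astype(np.float32)))
    t=(q-T[:3,3])@T[:3,:3]; print("tool", cv2.minAreaRect((t[:,:2]*1000).astype(np.float32)),np.percentile(t,[2,98],axis=0).round(3))
s=eyes.get_image("side");P=pts(s)
for t in("wide_pot_lid","cork_mat","wide_pot"):
  for r in eyes.outline_of(t,s)[:1]:
    q=P[r["region"]]; q=q[~np.isnan(q[:,0])]; print(t,r["confidence"],np.percentile(q,[1,50,99],axis=0).round(3))
  if t=="wide_pot":
    w=q[(q[:,2]>.066)];print(cv2.minEnclosingCircle((w[:,:2]*1000).astype(np.float32)))
```

```text
[[-0.2136  0.9769 -0.0037  0.4359]
 [ 0.9769  0.2136  0.0017 -0.0828]
 [ 0.0024 -0.0032 -1.      0.3041]
 [ 0.      0.      0.      1.    ]] 9.6833 0.0696668243827286
0.89 [236.  37. 290.  81.] ((368.9088439941406, 20.1502685546875), (28.267559051513672, 35.28956604003906), 86.3833236694336)
tool ((114.24372100830078, -42.665035247802734), (28.267467498779297, 35.29214096069336), 15.950451850891113) [[ 0.1   -0.059  0.253]
 [ 0.128 -0.026  0.258]]
0.82 [296. 184. 344. 225.] ((434.7876892089844, -84.70764923095703), (34.1868896484375, 25.691883087158203), 13.263860702514648)
tool ((-2.262518882751465, -0.7069530487060547), (34.18486022949219, 25.684589385986328), 89.06489562988281) [[-0.014 -0.017  0.253]
 [ 0.01   0.016  0.258]]
wide_pot_lid 0.74 [[ 0.516 -0.039  0.015]
 [ 0.579  0.035  0.021]
 [ 0.656  0.092  0.053]]
cork_mat 0.98 [[ 0.489 -0.054  0.   ]
 [ 0.56   0.075  0.006]
 [ 0.682  0.116  0.017]]
wide_pot 0.58 [[ 0.515 -0.046  0.015]
 [ 0.579  0.034  0.021]
 [ 0.655  0.092  0.054]]
((0.0, 0.0), 0.0)
```

View pics/w4.png

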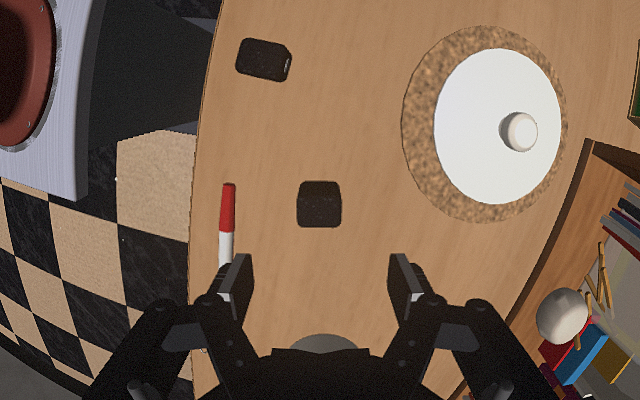

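The lid lies within the mat, and the sharpener at (319,204) is aligned with the jaw. I'll descend and grip it.

Emit:
apply_moves(plan=[[0.06, -0.002, -0.001, 0.03, 0], [0.06, -0.002, -0.001, 0.06, 0], [0.06, -0.002, -0.001, 0.09, 0], [0.06, -0.002, -0.001, 0.105, 0], [0.06, -0.002, -0.001, 0.115, 0], [0.06, -0.002, -0.001, 0.116, 0], [0.06, -0.002, -0.001, 0.116, 0], [0.025, -0.002, -0.001, 0.116, 0], [0.025, -0.002, -0.001, 0.116, 0], [0.025, -0.002, -0.001, 0.116, 0], [0.025, -0.002, -0.001, 0.116, 0], [0.025, -0.002, -0.001, 0.116, 0]], newtons=40)

```text
t: 10.98
tool_pos: [0.4375, -0.0855, 0.1921]
tool_rot: [1.967, 2.445, 0.002]
contact_force: [-0.8, 0.5, 5.5]
opening: 0.0356
grip_force: 41.3
```

Emit:
apply_moves(plan=[[0.025, 0, 0, -0.01, 0], [0.025, 0, 0, -0.03, 0], [0.025, 0, 0, -0.06, 0], [0.025, 0, 0, -0.09, 0], [0.025, 0, 0, -0.12, 0], [0.025, 0, 0, -0.14, 0], [0.025, 0, 0, -0.14, 0]])

```text
t: 11.57
tool_pos: [0.4376, -0.0855, 0.3362]
tool_rot: [1.963, 2.441, 0.005]
contact_force: [-0.7, -0.8, 0.4]
opening: 0.0359
grip_force: 40.6
```

Emit:
apply_moves(plan=[[0.025, 0.016, 0.009, 0, 0], [0.025, 0.048, 0.026, 0, 0], [0.025, 0.08, 0.043, 0, 0], [0.025, 0.112, 0.06, 0, 0], [0.025, 0.145, 0.078, 0, 0], [0.025, 0.178, 0.095, 0, 0], [0.025, 0.21, 0.113, 0, 0], [0.025, 0.243, 0.13, 0, 0], [0.025, 0.275, 0.148, 0, 0], [0.025, 0.308, 0.165, 0, 0], [0.025, 0.336, 0.18, 0, 0], [0.025, 0.352, 0.189, 0, 0]])

```text
t: 12.57
tool_pos: [0.5452, 0.302, 0.3284]
tool_rot: [-1.965, -2.449, 0.002]
contact_force: [1.0, -0.9, 0.9]
opening: 0.0354
grip_force: 40.5
```

Emit:
apply_moves(plan=[[0.025, 0, 0, 0, 0], [0.025, 0, 0, 0, 0]])

```text
t: 12.73
tool_pos: [0.5451, 0.2997, 0.3285]
tool_rot: [-1.966, -2.449, 0.004]
contact_force: [-0.7, -0.3, -0.4]
opening: 0.0355
grip_force: 40.5
```

Run:
```python
from h import *
T,o=tool(); print(T.round(4),o["t"],o["opening"]); p=eyes.get_image("wrist"); P=pts(p,T)
s=eyes.get_image("side"); Q=pts(s)
a=p["img"]; b=cv2.resize(s["img"][180:320,200:400],(560,392)); cv2.imwrite("pics/w5.png",cv2.resize(np.hstack([a,cv2.copyMakeBorder(b,0,8,0,0,0)]),(800,267)))
for n,p,P in(("w",p,P),("s",s,Q)):
  for t in("wide_pot","sharpener"):
    for r in eyes.outline_of(t,p)[:2]:
      q=P[r["region"]]; q=q[~np.isnan(q[:,0])]; print(n,t,round(r["confidence"],2),np.round(r["box"]),np.percentile(q,[2,50,98],axis=0).round(3).tolist())
      w=q[(q[:,2]>.063)&(q[:,2]<.075)]
      if t=="wide_pot" and len(w)>9: print(cv2.minEnclosingCircle((w[:,:2]*1000).astype(np.float32)))
```

```text
[[-2.159e-01  9.764e-01 -2.700e-03  5.451e-01]
 [ 9.764e-01  2.159e-01 -1.400e-03  2.997e-01]
 [-8.000e-04 -2.900e-03 -1.000e+00  3.285e-01]
 [ 0.000e+00  0.000e+00  0.000e+00  1.000e+00]] 12.7333 0.03548836371831836
w wide_pot 0.71 [230. 109. 416. 261.] [[0.479, 0.242, 0.005], [0.544, 0.303, 0.007], [0.616, 0.368, 0.071]]
((547.0867919921875, 298.1328430175781), 74.99968719482422)
w sharpener 0.9 [281. 229. 361. 317.] [[0.527, 0.289, 0.144], [0.544, 0.31, 0.184], [0.561, 0.316, 0.187]]
s wide_pot 0.92 [225. 242. 293. 308.] [[0.472, 0.228, 0.005], [0.55, 0.285, 0.04], [0.614, 0.372, 0.071]]
((544.3368530273438, 298.3467102050781), 75.39193725585938)
s sharpener 0.79 [247. 214. 268. 240.] [[0.524, 0.291, 0.141], [0.54, 0.31, 0.168], [0.557, 0.315, 0.187]]
s sharpener 0.58 [354. 223. 368. 240.] [[0.349, 0.014, 0.006], [0.365, 0.032, 0.033], [0.383, 0.036, 0.052]]
```

View pics/w5.png

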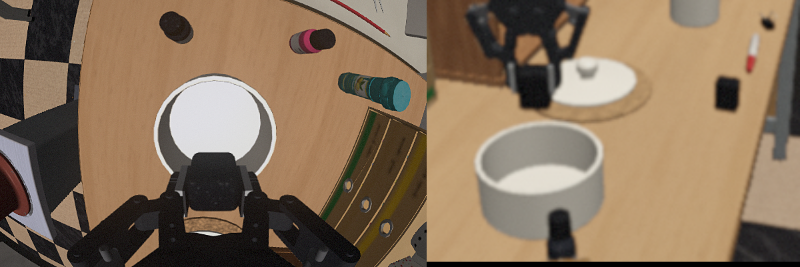

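The sharpener is held upright over the centre of the pot, which hasn't moved. I'll lower it.

Emit:
apply_moves(plan=[[0.025, 0, 0.002, 0.02, 0], [0.025, 0, 0.002, 0.045, 0], [0.025, 0, 0.002, 0.07, 0], [0.025, 0, 0.002, 0.095, 0], [0.025, 0, 0.002, 0.11, 0], [0.025, 0, 0.002, 0.12, 0], [0.025, 0, 0.002, 0.125, 0], [0.025, 0, 0.002, 0.128, 0], [0.025, 0, 0.002, 0.128, 0], [0.025, 0, 0.002, 0.128, 0]])

```text
t: 13.87
tool_pos: [0.5482, 0.2997, 0.2036]
tool_rot: [1.968, 2.447, 0.003]
contact_force: [-0.2, 1.0, -1.7]
opening: 0.0355
grip_force: 40.5
```

Emit:
apply_moves(plan=[[0.025, 0, 0, 0.001, 0], [0.025, 0, 0, 0.0015, 0], [0.025, 0, 0, 0.002, 0], [0.025, 0, 0, 0.002, 0], [0.025, 0, 0, 0.002, 0]])

```text
t: 14.28
tool_pos: [0.5476, 0.2996, 0.2004]
tool_rot: [1.969, 2.448, 0.0]
contact_force: [0.6, -0.3, -1.1]
opening: 0.0353
grip_force: 40.5
```

Emit:
apply_moves(plan=[[0.025, 0, 0, 0.001, 0], [0.025, 0, 0, 0.002, 0], [0.025, 0, 0, 0.003, 0], [0.025, 0, 0, 0.003, 0], [0.025, 0, 0, 0.003, 0]])

```text
t: 14.7
tool_pos: [0.5477, 0.2997, 0.1981]
tool_rot: [-1.969, -2.448, 0.0]
contact_force: [-2.7, -1.7, 6.4]
opening: 0.0353
grip_force: 41.1
```

Contact, 6 N. Release to a moderate opening and retreat.

Emit:
apply_moves(plan=[[0.045, 0, 0, 0, 0], [0.055, 0, 0, 0, 0], [0.06, 0, 0, 0, 0], [0.06, 0, 0, -0.01, 0], [0.06, 0, 0, -0.03, 0], [0.06, 0, 0, -0.06, 0], [0.06, 0, 0, -0.09, 0], [0.06, 0, 0, -0.12, 0], [0.06, 0, 0, -0.15, 0], [0.06, 0, 0, -0.15, 0], [0.06, 0, 0, -0.15, 0]])

```text
t: 15.62
tool_pos: [0.5482, 0.2999, 0.3511]
tool_rot: [1.967, 2.446, 0.009]
contact_force: [0.8, -0.4, -0.2]
opening: 0.06
grip_force: 0.0
```

Run:
```python
from h import *
T,o=tool(); print(o["t"],o["opening"]); p=eyes.get_image("wrist"); P=pts(p,T)
s=eyes.get_image("side"); b=cv2.resize(s["img"][180:320,200:400],(560,392)); cv2.imwrite("pics/w6.png",cv2.resize(np.hstack([p["img"],cv2.copyMakeBorder(b,0,8,0,0,0)]),(800,267)))
for r in eyes.outline_of("sharpener",p)[:1]:
    q=P[r["region"]]; q=q[~np.isnan(q[:,0])]; print(r["confidence"],np.percentile(q,[2,50,98],axis=0).round(3).tolist())
for n in("wide_pot","wide_pot_lid","cork_mat"):
  for i,X in((p,P),(s,pts(s))):
    for r in eyes.outline_of(n,i)[:1]:
      q=X[r["region"]]; q=q[~np.isnan(q[:,0])]; print(n,r["confidence"],np.percentile(q,[2,50,98],axis=0).round(3).tolist())
```

```text
15.6167 0.0600462947819996
wide_pot 0.67 [[0.479, 0.229, 0.005], [0.548, 0.288, 0.007], [0.615, 0.367, 0.071]]
wide_pot 0.85 [[0.471, 0.227, 0.005], [0.543, 0.299, 0.043], [0.614, 0.372, 0.071]]
wide_pot_lid 0.68 [[0.527, 0.048, 0.007], [0.576, 0.078, 0.02], [0.624, 0.308, 0.251]]
wide_pot_lid 0.66 [[0.519, -0.048, 0.015], [0.578, 0.035, 0.021], [0.65, 0.089, 0.053]]
cork_mat 0.78 [[0.515, 0.058, 0.002], [0.58, 0.093, 0.006], [0.66, 0.117, 0.007]]
cork_mat 0.59 [[0.491, -0.051, 0.001], [0.556, 0.074, 0.006], [0.679, 0.115, 0.008]]
```

View pics/w6.png

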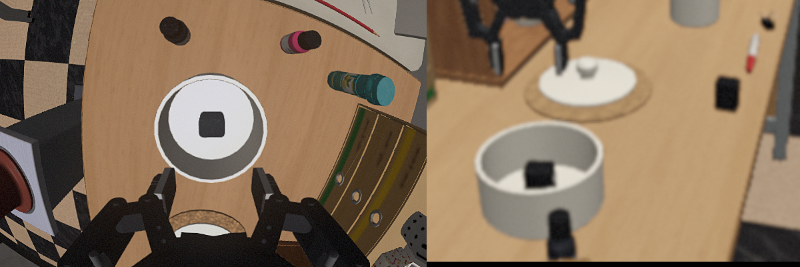

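The sharpener stands upright on the pot floor, at (212,124) in the left view. The lid lies flat on the mat, and nothing is touching the robot.

```bash
python3 -c "
from station import ctrl
print(ctrl.finish_job())"
```

```text
the job is handed in; nothing more can be done
None
```

The job is handed in: in the last camera check the lid lay flat and centred on the cork mat, and the sharpener stood upright on the floor of the open pot; the hand-in returned no verdict.

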